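Clear the bench scale into the colour-coded spill trays

TASK

Take apart the pile on the bench scale from the top down, the small jar before both tins and the tub last, and set each container upright in the middle of the spill tray that has the colour of its lid, the tub lying along its long tray. Set them down gently without dropping them or tipping them over, and leave the drinks can and the long carton alone.

Things in the scene. Friction and masses are not known exactly. Their poses are not given: they have to be found in the camera images.
- jar_mid (a point): small amber glass jar with a green cap, 40 mm in diameter, 56 mm high with the cap, about 0.12 kg, rigid. It stands upright on top of one of the two tins (either one). Origin at its centre, half-way up (28 mm above its underside); z up along its axis.
- tin_red_mid (a point): round aluminium tin with a red lid, 56 mm in diameter, 50 mm high, about 0.2 kg, closed and rigid. It stands upright on the lid of the tub, one of two tins side by side (centres 84 mm apart along the tub's length); either one may have the jar on it. Origin at its centre, half-way up (25 mm above its underside); z up along its axis.
- tin_yellow_mid (a point): round aluminium tin with a yellow lid, 56 mm in diameter, 50 mm high, about 0.2 kg, closed and rigid. It stands upright on the lid of the tub, one of two tins side by side (centres 84 mm apart along the tub's length); either one may have the jar on it. Origin at its centre, half-way up (25 mm above its underside); z up along its axis.
- tub_mid (a point): long white plastic tub with a flat blue lid, 160 mm (its x) by 62 mm (its y) and 50 mm high (z up), about 0.4 kg, closed and rigid; both tins stand on it. It lies on the plate of a white bench scale (fixed, 200 x 160 mm, plate top 46 mm above the bench, its long side along the tub's, its centre within 10 mm of the tub's). Origin at its centre, half-way up (25 mm above its underside).
- tray_green: shallow square green plastic spill tray, 110 x 110 mm outside, 102 x 102 mm inside, floor 2 mm thick, rim 4 mm wide and 6 mm high over the bench; fixed. Origin at the centre of its underside, on the bench; z up, x and y along its sides. The jar goes here.
- tray_red: shallow square red plastic spill tray, 110 x 110 mm outside, 102 x 102 mm inside, floor 2 mm thick, rim 4 mm wide and 6 mm high over the bench; fixed. Origin at the centre of its underside, on the bench; z up, x and y along its sides. The red-lidded tin goes here.
- tray_yellow: shallow square yellow plastic spill tray, 110 x 110 mm outside, 102 x 102 mm inside, floor 2 mm thick, rim 4 mm wide and 6 mm high over the bench; fixed. Origin at the centre of its underside, on the bench; z up, x and y along its sides. The yellow-lidded tin goes here.
- tray_blue: shallow long blue plastic spill tray, 216 mm (its x) by 116 mm (its y) outside, 208 x 108 mm inside, floor 2 mm thick, rim 4 mm wide and 6 mm high over the bench; fixed. Origin at the centre of its underside, on the bench; z up. The tub goes here, its length along the tray's length, either way round.
- can: orange drinks can with a silver band, 62 mm in diameter, 104 mm high, loose, standing upright on the bench near the trays: to be left alone. Origin at the centre of its underside.
- carton: long brown cardboard carton with a white band, 45 mm (its x) by 160 mm (its y), 50 mm high, loose, lying on the bench beyond the scale: to be left alone. Origin at the centre of its underside.
Things that resemble listed ones, but are neither listed nor needed, are in the scene too. There is more than one size of the tray_green; the job needs the smallest.

How it is judged (in metres and radians):
On the way, in this order (a step that is already met when the one before it is completed fails the run):
1. the jar stands in the green tray, both tins still up on the tub (horizontal distance between jar_mid and tray_green below 0.015 m and z of jar_mid in the frame of tray_green below 0.033 m and angle between jar_mid's own z axis and vertical below 0.06 rad and height (world z) of each of tin_red_mid, tin_yellow_mid above 0.09 m), for 0.2 s.
2. both tins stand in the trays of their colours, the tub still on the scale (horizontal distance between tin_red_mid and tray_red below 0.015 m and z of tin_red_mid in the frame of tray_red below 0.03 m and angle between each of tin_red_mid, tin_yellow_mid's own z axis and vertical below 0.06 rad and horizontal distance between tin_yellow_mid and tray_yellow below 0.015 m and z of tin_yellow_mid in the frame of tray_yellow below 0.03 m and height (world z) of tub_mid above 0.06 m), for 0.2 s.
3. the tub lies in the blue tray (horizontal distance between tub_mid and tray_blue below 0.015 m and z of tub_mid in the frame of tray_blue below 0.03 m and angle between tub_mid's own z axis and vertical below 0.06 rad and angle between the x axis of tub_mid and the x axis of tray_blue, either way round below 0.12 rad), for 0.2 s.
At the end, for the whole second after the job is handed in: Jar in the green tray, red-lidded tin in the red, yellow-lidded tin in the yellow, tub in the blue: each centred within 15 mm, standing on the tray's floor (not on its rim), upright within 0.06 rad, the tub's length along its tray's within 0.12 rad, all released and at rest (all of step 3 and horizontal distance between jar_mid and tray_green below 0.015 m and z of jar_mid in the frame of tray_green below 0.033 m and angle between each of jar_mid, tin_red_mid, tin_yellow_mid's own z axis and vertical below 0.06 rad and horizontal distance between tin_red_mid and tray_red below 0.015 m and z of tin_red_mid in the frame of tray_red below 0.03 m and horizontal distance between tin_yellow_mid and tray_yellow below 0.015 m and z of tin_yellow_mid in the frame of tray_yellow below 0.03 m and linear speed of each of jar, tin_red, tin_yellow, tub below 0.02 m/s and contact force between the fingers and jar below 0.1 N and contact force between the fingers and tin_red below 0.1 N and contact force between the fingers and tin_yellow below 0.1 N and contact force between the fingers and tub below 0.1 N); the robot touches nothing.
It fails at once if the can or the carton is pushed or tipped (more than 15 mm or 0.3 rad) (distance of any of can, carton from where it was at the start of the episode above 0.015 m or angle between can's own z axis and vertical above 0.3 rad).
It fails at once if a container is tipped over (more than 0.6 rad) (angle between any of jar_mid, tin_red_mid, tin_yellow_mid, tub_mid's own z axis and vertical above 0.6 rad).
It fails at once if a container is dropped (falls free of the fingers faster than 0.8 m/s, about 35 mm) ((linear speed of jar above 0.8 m/s and contact force between the fingers and jar below 0.1 N) or (linear speed of tin_red above 0.8 m/s and contact force between the fingers and tin_red below 0.1 N) or (linear speed of tin_yellow above 0.8 m/s and contact force between the fingers and tin_yellow below 0.1 N) or (linear speed of tub above 0.8 m/s and contact force between the fingers and tub below 0.1 N)).
It also fails if it takes over 109 s, if anything falls off the work surface, if the arm or the gripper's body presses on something with over 40 N, if the wrist force passes 120 N, or if a joint passes its speed limit or range.

ROBOT

A 6-joint arm with a two-finger parallel gripper is mounted at the origin on the work surface. World frame = base frame: x ahead of the robot, y to its left, z up, the work surface at z = 0. Lengths are in mm, angles in rad, forces in N, time in s.
With the tool pointing down it reaches from about 275 to 750 mm from the base axis. Payload 10.2 kg.
Tool frame: the origin (TCP) lies between the finger pads; the fingertips stand 17 mm ahead of it and the grasp point (between the pads) lies 2 mm behind it (tips_ahead is the distance from the TCP to the fingertips, in mm); z points along the fingers, y is the line along which they close (so a half turn about z gives the same grasp; the last joint's range is limited). The gripper opens to 85 mm and grips with 20 to 120 N. Pads are 22 mm wide; open, the fingers measure 114 mm over their backs; the gripper's body (76 mm by 85 mm) begins 54 mm behind the grasp point. The pads swing forward as they close: fully open they stand 13 mm farther back than shut.
Start: joints at [1.069, 0.313, 1.498, -0, 1.331, -0.223], TCP at [144.494, 504.73, 248.294] pointing down, gripper open.
Joint ranges: [-2.94, 2.94], [-0.97, 2.17], [0.19, 2.56], [-1.23, 4.37], [0.02, 3.11], [-2.88, 2.88]. Speed limits (rad/s): [2.39, 2.39, 3.01, 3.14, 3.14, 3.14].

INTERFACE

Orientations are given as a unit quaternion [w, x, y, z].
In Python, from rig import sense, capture, finish_job, boxes_of, tips_ahead gives the robot as it stands.
- The arm moves only by the tool drive_tool, never from a script. Its argument "commands" is text: rows parted by semicolons, each of 7 numbers parted by spaces: the shift along the world's x, y, z in units of 0.1 m (1.0 is 0.1 m), then the turn, a rotation vector about the world's x, y, z in units of pi/4 rad (1.0 is pi/4 rad), then the opening in per cent of the stroke, from 0 (shut) to 100 (fully open). A call has 1 to 20 rows; each row shifts and turns the commanded pose from where the row before left it; what a row does not reach is not made up. A row lasts 1/12 s, in which the tool goes at most 41.7 mm and 7.16 degrees, less where a joint would pass 70% of its speed; a pose out of reach is approached as far as the arm can. A call with a number of a shift or a turn outside -1 to 1 is refused whole. A call with a gripper value outside its range is refused whole. The fingers move at their own pace and stop on an object; "force" is the grip in N (left out, the last holds). Time passes only in rows, so rows that do not move let the fingers close. It gives the time, the measured TCP pose, the force, the opening and the grip force at its end, in the units of the state.
- sense(): the state, without advancing time (a new reading comes with each control period).
- capture(name): name is "scene" or "top" or "wrist"; returns a dict with "pixels" (420x560x3 uint8, blue, green, red), "fov_y" (degrees; the focal length in pixels is half the picture's height over the tangent of half this angle, whatever the lens; pixels are square), "cx", "cy" (the principal point, pixels), "position" and "attitude" of the camera in the world; the wrist camera has in their place "tool_from_camera" (4x4, takes a point from camera to tool coordinates, whose origin is the TCP and whose axes are the flange's). Camera axes: x right, y down, z forward; pixel columns grow to the right and rows downward; lengths in mm; the calibration is good to about 2 mm. A picture is of the moment at which its call begins: read the wrist's pose just before it. There is no depth.
- finish_job(): hands the job in; it is judged then, once.
Trained networks look in a picture, given as the dict that the camera call returned (one of the last four; its "shot" number tells which), for a name from the list of things; names that differ only in an ending like _2 or _b are one class to them, and where a whole thing is asked for, a point or a joint stands for the part that bears it (a point fixed in the world has none). Each returns a list of dicts, best first, with "confidence" (0 to 1); they miss things now and then, are a little off and sometimes report something else, mostly with a low value. They report only what shows in the picture. A call takes as long as a camera call. They do not tell look-alikes from the thing itself.
- boxes_of(picture, name): "position" ([column, row] in pixels, amid what is visible of it).
The state is a dict: "time_s": time; "joints": joint angles; "dq": joint speeds; "tau": joint torques, N m; "eef_pos": TCP position; "ee_rot": TCP orientation; "force": force on the tool from outside, world axes, zero at the start; "wrist_torque": the same for the moment, N m; "grip_width": opening from 0.0 (shut) to 1.0 (fully open); "grip_force": force on a finger pad.
Only numpy, scipy, OpenCV 4.12 (cv2) and the standard library are available. Lean on these libraries where they do the work, as an engineer would, in place of code of your own. Each camera call takes 0.05 s, during which the arm holds its last target. There are 200 camera calls.

## Working session

There is one attempt and no reset: what is moved stays moved. The work goes in short steps, Python scripts to look and compute and a tool call to move; the robot and the scene stay as the last step left them, time stands still between calls to the robot, and variables do not carry over. Pictures are saved under pics/ and viewed, at most 14 in all, crops included, and the job is handed in when it is done.

Besides the shell and the picture viewer there is one more tool, called after ">>>" as a command line: name --argument value ..., lists and objects as JSON in quotes. drive_tool: Moves the arm, as the interface text tells. Shifts and turns lie within -1 to 1; 1 stands for 0.1 m of shift or pi/4 rad of turn. Its arguments: {"type":"object","properties":{"commands":{"type":"string"},"force":{"type":"number"}},"required":["commands"]}

```bash
mkdir -p pics; ls
cat > h.py <<'E'
import numpy as np, cv2, json
from scipy.spatial.transform import Rotation as R
from rig import sense, capture, finish_job, boxes_of, tips_ahead
def quat(q): return R.from_quat([q[1],q[2],q[3],q[0]])
def att(a):
    a=np.array(a,float)
    return a[:3,:3] if a.shape[0]>=3 and a.ndim==2 else quat(a).as_matrix()
def cam(p,s=None):
    f=210/np.tan(np.radians(p["fov_y"])/2)
    if "position" in p: return f,np.array(p["position"],float),att(p["attitude"])
    T=np.array(p["tool_from_camera"],float); Rt=quat(s["ee_rot"]).as_matrix()
    return f,np.array(s["eef_pos"])+Rt@T[:3,3],Rt@T[:3,:3]
def onz(p,px,z,s=None):
    f,o,A=cam(p,s); d=A@np.array([(px[0]-p["cx"])/f,(px[1]-p["cy"])/f,1.])
    return o+d*(z-o[2])/d[2]
def proj(p,X,s=None):
    f,o,A=cam(p,s); c=A.T@(np.array(X,float)-o)
    return np.array([p["cx"]+f*c[0]/c[2],p["cy"]+f*c[1]/c[2]])
E
cat > a.py <<'E'
from h import *
print(sense()); print(tips_ahead if not callable(tips_ahead) else tips_ahead())
for n in ("scene","top"):
    p=capture(n); cv2.imwrite(f"pics/{n}0.png",p["pixels"])
    print(n,{k:v for k,v in p.items() if k!="pixels"})
    Z=dict(jar_mid=170,tin_red_mid=121,tin_yellow_mid=121,tub_mid=71,tray_green=2,tray_red=2,tray_yellow=2,tray_blue=2,can=52,carton=25)
    for k,z in Z.items():
        print(k,[(np.round(b["position"]).tolist(),round(b["confidence"],2),np.round(onz(p,b["position"],z)[:2]).tolist()) for b in boxes_of(p,k)[:4]])
E
python3 a.py
```

```text
pics
{'time_s': 0.0, 'joints': array([ 1.06857670e+00,  3.13452612e-01,  1.49848739e+00, -4.78654933e-05,
        1.33101541e+00, -2.23427314e-01]), 'dq': array([ 8.24604721e-04,  3.19553429e-04,  2.31280352e-03,  1.35629558e-03,
       -1.59909976e-04, -6.54793743e-05]), 'tau': array([ 1.61609451e-04, -4.12264323e+01, -2.59741366e+01, -1.93275609e-04,
        4.16273688e-03,  5.03389219e-05]), 'eef_pos': array([144.38550511, 504.48515979, 247.71479789]), 'ee_rot': array([-2.20099965e-04,  1.38939477e-01,  9.90300640e-01, -6.45267392e-04]), 'force': array([0.79268924, 0.74471101, 0.37008285]), 'wrist_torque': array([-0.00724498, -0.0258512 , -0.02633978]), 'grip_force': 0.0, 'grip_width': 0.9991958358734017}
17.0
scene {'fov_y': 43.20849575209392, 'cx': 276.9631235604781, 'cy': 218.27284930779072, 'position': array([1295.4604524 , -616.18901755,  750.81796433]), 'attitude': array([-0.43669941,  0.78375334,  0.39135722, -0.20460658]), 'shot': 1}
jar_mid [([251.0, 231.0], 0.65, [583.0, -117.0])]
tin_red_mid [([253.0, 252.0], 0.97, [588.0, -116.0])]
tin_yellow_mid [([223.0, 228.0], 0.88
[... 609 characters left out ...]
16.06786057, 1249.34709682]), 'attitude': array([ 0.03700126, -0.69992223,  0.71307283, -0.01633741]), 'shot': 2}
jar_mid [([336.0, 187.0], 0.73, [576.0, -118.0])]
tin_red_mid [([327.0, 196.0], 0.62, [557.0, -97.0])]
tin_yellow_mid [([177.0, 187.0], 0.67, [591.0, 302.0])]
tub_mid [([330.0, 208.0], 0.62, [528.0, -107.0])]
tray_green [([179.0, 184.0], 0.91, [614.0, 330.0]), ([202.0, 119.0], 0.63, [809.0, 262.0]), ([208.0, 312.0], 0.61, [239.0, 246.0])]
tray_red [([402.0, 182.0], 0.69, [605.0, -324.0])]
tray_yellow [([177.0, 239.0], 0.71, [451.0, 335.0])]
tray_blue [([259.0, 208.0], 0.62, [537.0, 93.0])]
can [([408.0, 235.0], 0.65, [451.0, -324.0])]
carton [([283.0, 132.0], 0.7, [758.0, 18.0])]
```

View pics/scene0.png

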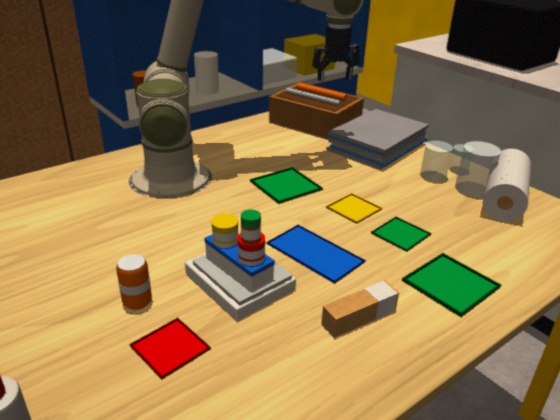

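View pics/top0.png

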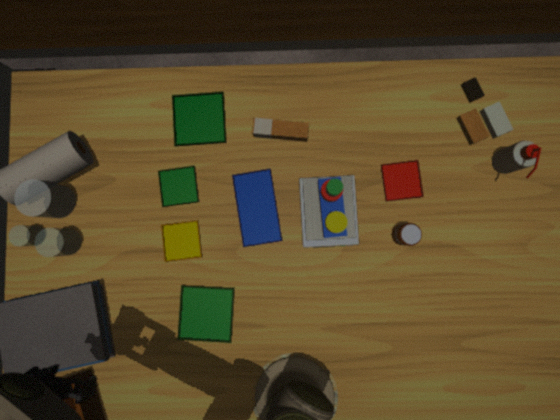

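The scene shows the jar (green cap, scene px 250,220) on the red tin, with the yellow tin beside it (225,230). In the top view there are three green trays at about (200,118) big, (179,186) smallest and (207,313) big. Other look-alikes are the clear glasses at left and the bottle at right. My choices are the green tray at (179,186), red (402,181), yellow (182,241) and blue (258,208). Next I'll measure them and check with one crop.

```bash
cat > b.py <<'E'
from h import *
for n in ("top","scene"):
    p=capture(n); hsv=cv2.cvtColor(p["pixels"],cv2.COLOR_BGR2HSV); print(n)
    for c,lo,hi in (("green",45,85),("red",-8,8),("yellow",22,33),("blue",100,125)):
        h=hsv[...,0].astype(int); h=np.where(h>170,h-180,h)
        m=((h>=lo)&(h<=hi)&(hsv[...,1]>150)&(hsv[...,2]>60)).astype(np.uint8)
        for k in cv2.findContours(m,cv2.RETR_EXTERNAL,cv2.CHAIN_APPROX_NONE)[0]:
            if cv2.contourArea(k)<60: continue
            k=k[:,0].astype(float); u,v=k.mean(0)
            z=5
            if 500<onz(p,(u,v),120)[0]<1 : pass
            out=[]
            for z in (5,96,146,202):
                w=np.array([onz(p,q,z)[:2] for q in k],np.float32)
                r=cv2.minAreaRect(w); out.append((z,np.round(r[0],0).tolist(),np.round(r[1],0).tolist(),round(r[2],1)))
                if len(k)>100 and z==5: break
            print(c,(round(u),round(v)),len(k),out)
    if n=="top": cv2.imwrite("pics/crop1.png",cv2.resize(p["pixels"][90:270,140:440],None,fx=2.6,fy=2.6,interpolation=cv2.INTER_CUBIC))
E
python3 b.py
```

```text
top
green (206, 313) 198 [(5, [237.0, 251.0], [142.0, 143.0], 86.0)]
green (334, 186) 51 [(5, [598.0, -128.0], [36.0, 42.0], 50.2), (96, [587.0, -120.0], [34.0, 39.0], 50.2), (146, [581.0, -115.0], [32.0, 37.0], 50.2), (202, [575.0, -110.0], [31.0, 36.0], 50.2)]
green (178, 186) 128 [(5, [608.0, 332.0], [102.0, 100.0], 6.9)]
green (199, 119) 181 [(5, [809.0, 270.0], [141.0, 141.0], 2.9)]
red (329, 193) 63 [(5, [580.0, -113.0], [60.0, 43.0], 50.3), (96, [571.0, -106.0], [55.0, 40.0], 50.3), (146, [566.0, -102.0], [53.0, 38.0], 50.3), (202, [560.0, -98.0], [50.0, 36.0], 50.3)]
red (402, 180) 140 [(5, [611.0, -324.0], [107.0, 107.0], 5.9)]
red (533, 159) 80 [(5, [662.0, -704.0], [40.0, 94.0], 86.6), (96, [646.0, -653.0], [37.0, 88.0], 86.6), (146, [638.0, -626.0], [35.0, 84.0], 86.6), (202, [628.0, -595.0], [34.0, 80.0], 86.6)]
yellow (180, 240) 149 [(5, [447.0, 324.0], [107.0, 115.0], 7.1)]
yellow (336, 222) 59 [(5, [494.0, -130.0], [58.0, 55.0], 88.9), (96, [491.0, -122.0], [54.0, 51.0], 88.9), (146, [489.0, -117.0], [51.0, 49.0], 88.9), (202, [487.0, -112.0], [49.0, 46.0], 88.9)]
blu
[... 705 characters left out ...]
(251, 242) 86 [(5, [419.0, -4.0], [67.0, 77.0], 54.2), (96, [526.0, -78.0], [59.0, 68.0], 54.2), (146, [585.0, -120.0], [55.0, 62.0], 54.2), (202, [650.0, -166.0], [50.0, 57.0], 54.2)]
yellow (224, 223) 72 [(5, [309.0, -9.0], [70.0, 95.0], 54.2), (96, [429.0, -83.0], [61.0, 84.0], 54.2), (146, [495.0, -124.0], [57.0, 77.0], 54.2), (202, [570.0, -169.0], [52.0, 70.0], 54.2)]
yellow (353, 207) 106 [(5, [448.0, 320.0], [103.0, 111.0], 5.9)]
yellow (305, 52) 144 [(5, [-844.0, 1227.0], [226.0, 784.0], 48.0)]
yellow (398, 41) 359 [(5, [-871.0, 1974.0], [614.0, 2532.0], 34.8)]
blue (239, 257) 167 [(5, [431.0, -48.0], [191.0, 77.0], 4.5)]
blue (316, 253) 190 [(5, [542.0, 98.0], [212.0, 112.0], 8.2)]
```

View pics/crop1.png

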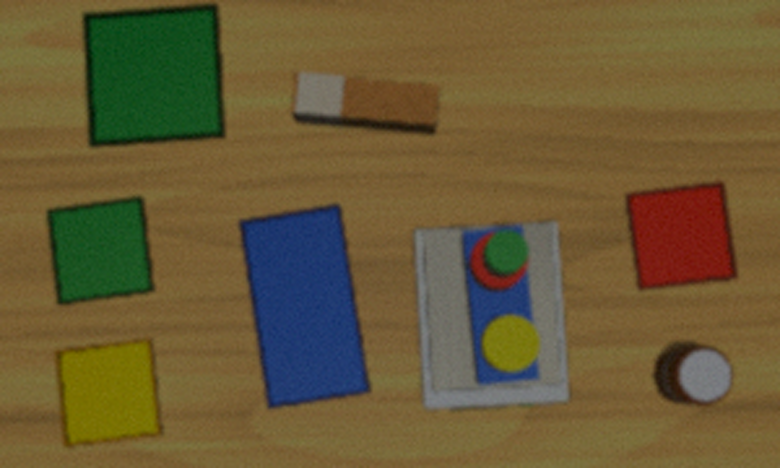

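The crop confirms the smallest green tray at crop px (101,250), and the jar on the red tin at (505,252). The tub points at about +4.6° from x and the blue tray at about +8.2°. I'll move over the pile now.

>>> drive_tool --commands "0.2 -0.29 0.02 0 0 0.12 100;0.2 -0.29 0.02 0 0 0.12 100;0.2 -0.29 0.02 0 0 0.12 100;0.2 -0.29 0.02 0 0 0.1 100;0.2 -0.29 0.02 0 0 0 100;0.2 -0.29 0.02 0 0 0 100;0.2 -0.29 0.02 0 0 0 100;0.2 -0.29 0.02 0 0 0 100;0.2 -0.29 0.02 0 0 0 100;0.2 -0.29 0.02 0 0 0 100;0.2 -0.29 0.02 0 0 0 100;0.2 -0.29 0.02 0 0 0 100;0.2 -0.29 0.02 0 0 0 100;0.2 -0.29 0.02 0 0 0 100;0.2 -0.29 0.02 0 0 0 100;0.2 -0.29 0.02 0 0 0 100;0.2 -0.29 0.02 0 0 0 100;0.2 -0.29 0.02 0 0 0 100;0.2 -0.29 0.02 0 0 0 100;0 0 0 0 0 0 100" --force 40

```text
time_s: 2.87
eef_pos: [526.6, -50.8, 285.7]
ee_rot: [0.0, -0.039, 0.999, -0.001]
force: [-0.3, 0.4, -0.2]
grip_width: 1.0
grip_force: 0.0
```

```bash
cat > st.py <<'E'
from h import *
def st():
    s=sense(); M=quat(s["ee_rot"]).as_matrix(); y=M[:,1]
    print("t",round(s["time_s"],2),"pos",np.round(s["eef_pos"],1),"yawY deg from y",round(float(np.degrees(np.arctan2(-y[0],y[1]))),1),"z",np.round(M[:,2],3),"w",round(s["grip_width"],3),"F",np.round(s["force"],1),"g",round(s["grip_force"],1))
    return s
def wrist(name,draw=()):
    s=st(); p=capture("wrist"); im=p["pixels"].copy()
    for X in draw:
        u=proj(p,X,s); cv2.drawMarker(im,(int(u[0]),int(u[1])),(255,0,255),0,14,1)
    cv2.imwrite(f"pics/{name}.png",im); return s,p
E
python3 - <<'E'
from st import *
s,p=wrist("w1",[(576,-112,202),(573,-110,146),(489,-117,146),(531,-113.5,96)])
hsv=cv2.cvtColor(p["pixels"],cv2.COLOR_BGR2HSV)
for c,lo,hi,z in (("green",45,85,202),("yellow",20,33,146),("blue",100,125,96)):
    m=((hsv[...,0]>=lo)&(hsv[...,0]<=hi)&(hsv[...,1]>130)&(hsv[...,2]>60)).astype(np.uint8)
    ks=cv2.findContours(m,cv2.RETR_EXTERNAL,cv2.CHAIN_APPROX_NONE)[0]
    for k in ks:
        if cv2.contourArea(k)<300: continue
        w=np.array([onz(p,q,z,s)[:2] for q in k[:,0]],np.float32)
        print(c,cv2.contourArea(k),k[:,0].mean(0),cv2.minEnclosingCircle(w),cv2.minAreaRect(w))
E
```

```text
t 2.87 pos [526.6 -50.8 285.7] yawY deg from y 4.5 z [ 0.    -0.001 -1.   ] w 1.0 F [-0.3  0.4 -0.2] g 0.0
yellow 4050.0 [198.97058824 149.2254902 ] ((487.8736267089844, -118.63224792480469), 27.972124099731445) ((488.01080322265625, -118.75398254394531), (53.66789627075195, 55.17565155029297), 4.489778518676758)
blue 792.5 [241.62790698 186.88837209] ((526.001953125, -83.74613189697266), 39.725852966308594) ((526.8009033203125, -95.49018859863281), (79.43998718261719, 25.415241241455078), 3.891655921936035)
blue 14661.0 [405.4047619  185.07539683] ((519.3057250976562, 62.796470642089844), 89.58381652832031) ((519.54248046875, 63.19495391845703), (161.70484924316406, 84.30270385742188), 8.225062370300293)
blue 733.0 [211.01875 107.7375 ] ((456.583740234375, -120.7029800415039), 29.30965232849121) ((459.9854431152344, -120.46389770507812), (17.713123321533203, 57.65483474731445), 4.4971795082092285)
```

View pics/w1.png

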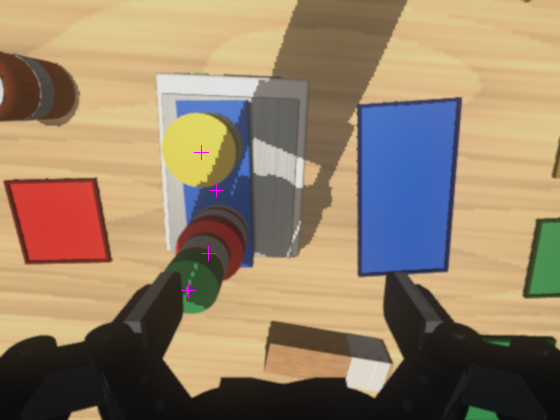

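The wrist view shows the yellow tin centre at px (200,149) and the jar cap near (196,288). The result is yellow tin (488,-118.7) and tub centre about (531,-115). The red tin is then near (572,-112) and the jar near (575,-111). I'll grasp the jar.

>>> drive_tool --commands "0.24 -0.3 0 0 0 0 100;0.24 -0.3 0 0 0 0 100;0 0 -0.28 0 0 0 100;0 0 -0.28 0 0 0 100;0 0 -0.28 0 0 0 100;0 0 -0.2 0 0 0 100;0 0 -0.07 0 0 0 100;0 0 0 0 0 0 100;0 0 0 0 0 0 100"

```text
time_s: 3.67
eef_pos: [572.8, -105.9, 176.5]
ee_rot: [0.001, -0.041, 0.999, -0.0]
force: [-0.6, 0.2, 0.2]
grip_width: 1.004
grip_force: 0.0
```

Run:
```python
from st import *
s,p=wrist("w2",[(575,-111,202)])
q=capture("scene"); a=cv2.resize(q["pixels"][170:310,170:310],(420,420)); cv2.imwrite("pics/w2.png",np.hstack([a,cv2.resize(cv2.imread("pics/w2.png"),(375,420))]))
```

```text
t 3.67 pos [ 572.8 -105.9  176.5] yawY deg from y 4.8 z [ 0.001 -0.    -1.   ] w 1.004 F [-0.6  0.2  0.2] g 0.0
```

View pics/w2.png

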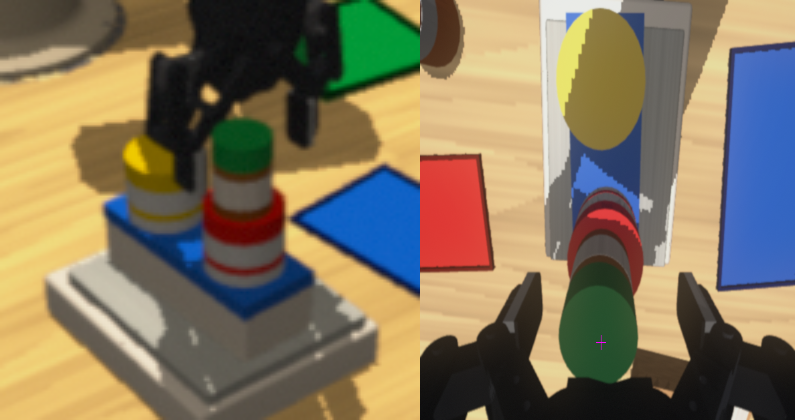

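The jar stands between the fingers, about 4 mm towards -y. I'll shift slightly and close.

>>> drive_tool --commands "0 -0.045 0 0 0 0 100;0 0 0 0 0 0 60;0 0 0 0 0 0 30;0 0 0 0 0 0 30;0 0 0 0 0 0 30;0 0 0 0 0 0 30;0 0 0 0 0 0 30;0 0 0 0 0 0 30"

```text
time_s: 4.43
eef_pos: [572.6, -110.9, 175.6]
ee_rot: [0.0, -0.041, 0.999, -0.0]
force: [-1.0, -0.5, 3.8]
grip_width: 0.456
grip_force: 40.2
```

>>> drive_tool --commands "0 0 0.15 0 0 0 30;0 0 0.25 0 0 0 30;0 0 0.2 0 0 0 30;0.02 0.2 0 0 0 0 30;0.03 0.32 0 0 0 0 30;0.03 0.32 0 0 0 0 30;0.03 0.32 0 0 0 0 30;0.03 0.32 0 0 0 0 30;0.03 0.32 0 0 0 0 30;0.03 0.32 0 0 0 0 30;0.03 0.32 0 0 0 0 30;0.03 0.32 0 0 0 0 30;0.03 0.32 0 0 0 0 30;0.03 0.32 0 0 0 0 30;0.03 0.32 0 0 0 0 30;0.03 0.32 0 0 0 0 30;0.02 0.2 0 0 0 0 30;0.01 0.1 0 0 0 0 30;0 0 0 0 0 0 30"

```text
time_s: 6.02
eef_pos: [612.8, 325.5, 234.1]
ee_rot: [-0.001, -0.043, 0.999, 0.0]
force: [-0.3, -0.2, -1.5]
grip_width: 0.455
grip_force: 40.5
```

Run:
```python
from st import *
s,p=wrist("w3",[(609,331,5)])
hsv=cv2.cvtColor(p["pixels"],cv2.COLOR_BGR2HSV)
for c,lo,hi,z in (("green",45,85,5),("yellow",20,33,5),("blue",100,125,5)):
    m=((hsv[...,0]>=lo)&(hsv[...,0]<=hi)&(hsv[...,1]>130)&(hsv[...,2]>40)).astype(np.uint8)
    ks=cv2.findContours(m,cv2.RETR_EXTERNAL,cv2.CHAIN_APPROX_NONE)[0]
    for k in ks:
        if cv2.contourArea(k)<500: continue
        w=np.array([onz(p,q,z,s)[:2] for q in k[:,0]],np.float32)
        print(c,cv2.contourArea(k),k[:,0].mean(0),cv2.minAreaRect(w))
```

```text
t 6.02 pos [612.8 325.5 234.1] yawY deg from y 4.9 z [-0.002  0.    -1.   ] w 0.455 F [-0.3 -0.2 -1.5] g 40.5
green 8931.0 [279.36309524 338.32738095] ((802.2677001953125, 341.8988037109375), (143.8285675048828, 133.6124267578125), 87.50682830810547)
yellow 7472.0 [297.35344828  35.0862069 ] ((472.25262451171875, 324.7676696777344), (58.122501373291016, 109.58474731445312), 4.925914764404297)
blue 20304.0 [57.87774295 96.56112853] ((552.4131469726562, 100.50244140625), (182.234375, 112.71306610107422), 7.24347448348999)
```

View pics/w3.png

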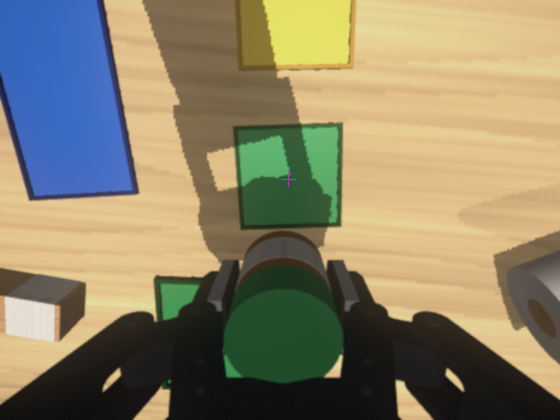

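Tray centre px is about (289,178), which agrees with (610,331). The jar is held upright, so I'll lower it.

>>> drive_tool --commands "-0.03 0.055 -0.2 0 0 0 30;0 0 -0.3 0 0 0 30;0 0 -0.3 0 0 0 30;0 0 -0.3 0 0 0 30;0 0 -0.3 0 0 0 30;0 0 -0.25 0 0 0 30;0 0 -0.15 0 0 0 30;0 0 -0.06 0 0 0 30;0 0 0 0 0 0 30;0 0 0 0 0 0 30"

```text
time_s: 6.9
eef_pos: [611.0, 328.3, 50.4]
ee_rot: [0.001, -0.041, 0.999, 0.0]
force: [-0.2, -0.2, -0.6]
grip_width: 0.457
grip_force: 40.5
```

>>> drive_tool --commands "-0.01 0.025 -0.08 0 0 0 30;0 0 -0.04 0 0 0 30;0 0 -0.02 0 0 0 30;0 0 -0.02 0 0 0 30;0 0 -0.02 0 0 0 30;0 0 0 0 0 0 30"

```text
time_s: 7.4
eef_pos: [609.7, 331.3, 31.7]
ee_rot: [0.0, -0.041, 0.999, 0.0]
force: [0.4, -0.5, 0.3]
grip_width: 0.46
grip_force: 40.5
```

>>> drive_tool --commands "0 0 -0.01 0 0 0 30;0 0 0 0 0 0 30;0 0 0 0 0 0 30"

```text
time_s: 7.65
eef_pos: [609.8, 331.3, 31.6]
ee_rot: [0.0, -0.041, 0.999, 0.0]
force: [-3.4, -1.7, 7.3]
grip_width: 0.46
grip_force: 41.2
```

Contact. I'll open, then rise.

>>> drive_tool --commands "0 0 0 0 0 0 50;0 0 0 0 0 0 60;0 0 0 0 0 0 80;0 0 0 0 0 0 100;0 0 0 0 0 0 100;0 0 0 0 0 0 100;0 0 0.1 0 0 0 100;0 0 0.2 0 0 0 100;0 0 0.4 0 0 0 100;0 0 0.4 0 0 0 100;0 0 0.4 0 0 0 100;0 0 0 0 0 0 100"

```text
time_s: 8.65
eef_pos: [611.9, 332.2, 190.9]
ee_rot: [0.007, -0.041, 0.999, 0.002]
force: [0.6, -0.1, 1.1]
grip_width: 1.001
grip_force: 0.0
```

```bash
cat > chk.py <<'E'
from st import *
# cap/lid centres at their placed heights from both fixed cameras
def chk(names=("scene","top")):
    for n in names:
        p=capture(n); hsv=cv2.cvtColor(p["pixels"],cv2.COLOR_BGR2HSV)
        for k,z in (("jar_mid",30),("tin_red_mid",27),("tin_yellow_mid",27),("tub_mid",27)):
            print(n,k,[(np.round(onz(p,b["position"],z)[:2],0).tolist(),round(b["confidence"],2)) for b in boxes_of(p,k)[:2]])
        cv2.imwrite(f"pics/chk_{n}.png",p["pixels"])
    return p
E
python3 -c "
from chk import *
st();chk(('top','scene')); im=cv2.imread('pics/chk_scene.png'); cv2.imwrite('pics/c4.png',cv2.resize(im[150:330,180:480],None,fx=2.5,fy=2.5))"
```

```text
t 8.65 pos [611.9 332.2 190.9] yawY deg from y 4.7 z [ 0.015  0.005 -1.   ] w 1.001 F [ 0.6 -0.1  1.1] g 0.0
top jar_mid [([607.0, 322.0], 0.69)]
top tin_red_mid [([576.0, -110.0], 0.69)]
top tin_yellow_mid [([499.0, -130.0], 0.95), ([760.0, 24.0], 0.35)]
top tub_mid [([535.0, -116.0], 0.97)]
scene jar_mid [([607.0, 327.0], 0.58), ([570.0, 79.0], 0.47)]
scene tin_red_mid [([461.0, -36.0], 0.79)]
scene tin_yellow_mid [([363.0, -45.0], 0.97)]
scene tub_mid [([510.0, -103.0], 0.72)]
```

View pics/c4.png

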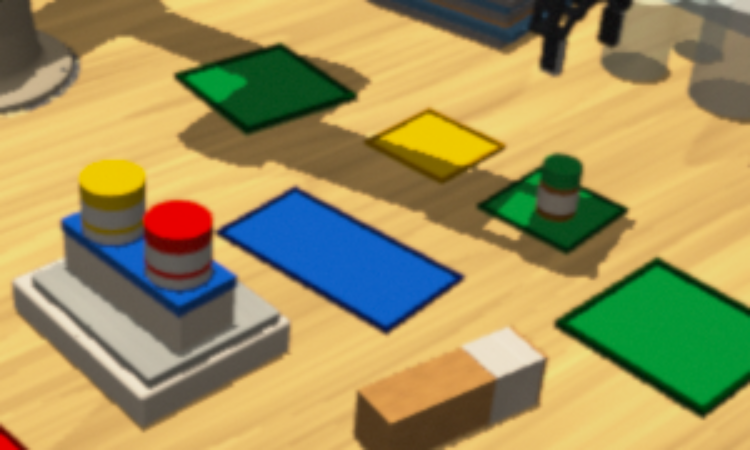

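The jar stands upright in the smallest green tray, crop px (558,190). I'll measure the red tin.

Run:
```python
from h import *
p=capture("top"); hsv=cv2.cvtColor(p["pixels"],cv2.COLOR_BGR2HSV); h=hsv[...,0].astype(int); h=np.where(h>170,h-180,h)
for lo,hi in((-8,8),(22,33)):
    m=((h>=lo)&(h<=hi)&(hsv[...,1]>150)&(hsv[...,2]>60)).astype(np.uint8)
    for k in cv2.findContours(m,cv2.RETR_EXTERNAL,cv2.CHAIN_APPROX_NONE)[0]:
        if 300<cv2.contourArea(k)<800 : print(cv2.minEnclosingCircle(np.array([onz(p,q,146)[:2] for q in k[:,0]],np.float32)))
```

```text
((572.0638427734375, -107.2415771484375), 28.02028465270996)
((488.7237548828125, -116.62577819824219), 27.465360641479492)
```

>>> drive_tool --commands "0 -0.15 0.1 0 0 0 100;0 -0.3 0.1 0 0 0 100;-0.03 -0.32 0.1 0 0 0 100;-0.03 -0.32 0.1 0 0 0 100;-0.03 -0.32 0 0 0 0 100;-0.03 -0.32 0 0 0 0 100;-0.03 -0.32 0 0 0 0 100;-0.03 -0.32 0 0 0 0 100;-0.03 -0.32 0 0 0 0 100;-0.03 -0.32 0 0 0 0 100;-0.03 -0.32 0 0 0 0 100;-0.03 -0.32 0 0 0 0 100;-0.03 -0.32 0 0 0 0 100;-0.03 -0.32 0 0 0 0 100;-0.02 -0.1 0 0 0 0 100;0 0 0 0 0 0 100;0 0 0 0 0 0 100"

```text
time_s: 10.62
eef_pos: [571.3, -107.8, 220.7]
ee_rot: [0.0, -0.041, 0.999, 0.0]
force: [-0.0, 0.5, -0.7]
grip_width: 0.997
grip_force: 0.0
```

>>> drive_tool --commands "0.01 -0.02 -0.2 0 0 0 100;0 0 -0.25 0 0 0 100;0 0 -0.25 0 0 0 100;0 0 -0.18 0 0 0 100;0 0 -0.08 0 0 0 100;0 0 0 0 0 0 100;0 0 0 0 0 0 80;0 0 0 0 0 0 55;0 0 0 0 0 0 50;0 0 0 0 0 0 50;0 0 0 0 0 0 50;0 0 0 0 0 0 50"

```text
time_s: 11.62
eef_pos: [573.2, -109.8, 126.0]
ee_rot: [0.001, -0.041, 0.999, -0.0]
force: [0.1, 1.3, 5.3]
grip_width: 0.647
grip_force: 42.6
```

>>> drive_tool --commands "0 0 0.1 0 0 0 50;0 0 0.2 0 0 0 50;0 0 0.15 0 0 0 50;0.03 -0.15 0 0 0 0 50;0.06 -0.3 0 0 0 0 50;0.06 -0.3 0 0 0 0 50;0.06 -0.3 0 0 0 0 50;0.06 -0.3 0 0 0 0 50;0.06 -0.3 0 0 0 0 50;0.04 -0.3 0 0 0 0 50;0.02 -0.2 0 0 0 0 50;0 0 0 0 0 0 50;0 0 0 0 0 0 50"

```text
time_s: 12.7
eef_pos: [610.9, -326.2, 168.4]
ee_rot: [-0.0, -0.04, 0.999, 0.0]
force: [0.1, 1.3, -1.4]
grip_width: 0.646
grip_force: 42.9
```

Run:
```python
from st import *
s,p=wrist("w5",[(611,-325,5)])
```

```text
t 12.7 pos [ 610.9 -326.2  168.4] yawY deg from y 4.6 z [-0.001  0.001 -1.   ] w 0.646 F [ 0.1  1.3 -1.4] g 42.9
```

View pics/w5.png

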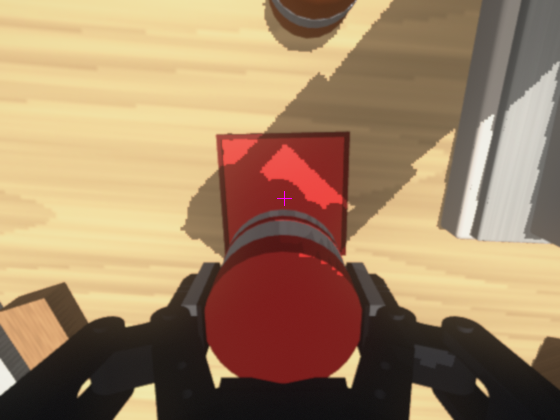

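Tray centre is at px (285,197), where the marker sits, and the tin is held upright. I'll lower it.

>>> drive_tool --commands "0 0.01 -0.2 0 0 0 50;0 0 -0.3 0 0 0 50;0 0 -0.3 0 0 0 50;0 0 -0.25 0 0 0 50;0 0 -0.15 0 0 0 50;0 0 -0.06 0 0 0 50;0 0 0 0 0 0 50;0 0 0 0 0 0 50"

```text
time_s: 13.42
eef_pos: [612.0, -323.6, 44.5]
ee_rot: [0.001, -0.042, 0.999, -0.0]
force: [-0.7, -1.1, -0.5]
grip_width: 0.641
grip_force: 42.9
```

>>> drive_tool --commands "-0.01 -0.01 -0.06 0 0 0 50;0 0 -0.03 0 0 0 50;0 0 -0.02 0 0 0 50;0 0 -0.01 0 0 0 50;0 0 0 0 0 0 50;0 0 0 0 0 0 50"

```text
time_s: 13.92
eef_pos: [610.6, -324.9, 32.1]
ee_rot: [0.0, -0.041, 0.999, -0.0]
force: [-3.2, 1.8, 5.7]
grip_width: 0.645
grip_force: 43.0
```

Contact. I'll release and rise, then go towards the yellow tin.

>>> drive_tool --commands "0 0 0 0 0 0 70;0 0 0 0 0 0 85;0 0 0 0 0 0 100;0 0 0 0 0 0 100;0 0 0 0 0 0 100;0 0 0.1 0 0 0 100;0 0 0.2 0 0 0 100;0 0 0.4 0 0 0 100;0 0 0.4 0 0 0 100;0 0 0.4 0 0 0 100;0 0 0.35 0 0 0 100;-0.1 0.15 0.05 0 0 0 100;-0.2 0.3 0 0 0 0 100;-0.2 0.3 0 0 0 0 100;-0.2 0.3 0 0 0 0 100;-0.2 0.3 0 0 0 0 100;-0.2 0.3 0 0 0 0 100;-0.1 0.3 0 0 0 0 100;0 0 0 0 0 0 100;0 0 0 0 0 0 100"

```text
time_s: 15.58
eef_pos: [490.4, -128.9, 222.6]
ee_rot: [0.001, -0.042, 0.999, -0.001]
force: [0.4, 0.3, -0.3]
grip_width: 1.002
grip_force: 0.0
```

```bash
python3 -c "
from chk import *
st();chk(); im=cv2.imread('pics/chk_scene.png'); cv2.imwrite('pics/c6.png',cv2.resize(im[190:390,100:360],None,fx=2.5,fy=2.5))"
```

```text
t 15.58 pos [ 490.4 -128.9  222.6] yawY deg from y 4.8 z [ 0.002 -0.001 -1.   ] w 1.002 F [ 0.4  0.3 -0.3] g 0.0
scene jar_mid [([619.0, 319.0], 0.8)]
scene tin_red_mid [([651.0, -359.0], 0.23)]
scene tin_yellow_mid [([348.0, -43.0], 0.84)]
scene tub_mid [([502.0, -83.0], 0.8)]
top jar_mid []
top tin_red_mid [([609.0, -329.0], 0.84)]
top tin_yellow_mid [([474.0, -119.0], 0.56)]
top tub_mid [([586.0, -111.0], 0.95)]
```

View pics/c6.png

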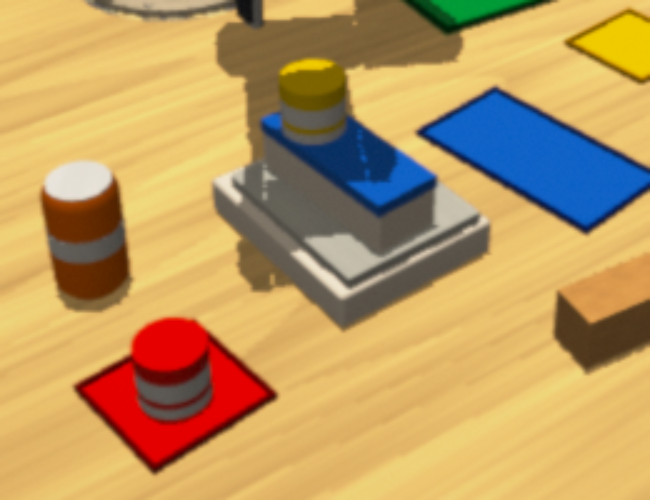

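The red tin stands in the middle of its tray at crop px (172,385). The yellow tin is next, at (488.3,-117.5).

>>> drive_tool --commands "-0.02 0.11 -0.1 0 0 0 100;0 0 -0.25 0 0 0 100;0 0 -0.25 0 0 0 100;0 0 -0.2 0 0 0 100;0 0 -0.15 0 0 0 100;0 0 -0.05 0 0 0 100;0 0 0 0 0 0 100"

```text
time_s: 16.67
eef_pos: [488.1, -118.7, 120.5]
ee_rot: [-0.001, -0.041, 0.999, 0.001]
force: [0.7, 0.7, -0.5]
grip_width: 0.999
grip_force: 0.0
```

>>> drive_tool --commands "0 0.01 0.05 0 0 0 100;0 0 0 0 0 0 100;0 0 0 0 0 0 80;0 0 0 0 0 0 55;0 0 0 0 0 0 50;0 0 0 0 0 0 50;0 0 0 0 0 0 50;0 0 0 0 0 0 50"

```text
time_s: 17.33
eef_pos: [488.8, -117.9, 127.1]
ee_rot: [0.001, -0.041, 0.999, -0.0]
force: [-1.3, 0.0, 5.5]
grip_width: 0.644
grip_force: 42.0
```

>>> drive_tool --commands "0 0 0.1 0 0 0 50;0 0 0.2 0 0 0 50;0 0 0.15 0 0 0 50;-0.01 0.15 0 0 0 0 50;-0.03 0.32 0 0 0 0 50;-0.03 0.32 0 0 0 0 50;-0.03 0.32 0 0 0 0 50;-0.03 0.32 0 0 0 0 50;-0.03 0.32 0 0 0 0 50;-0.03 0.32 0 0 0 0 50;-0.03 0.32 0 0 0 0 50;-0.03 0.32 0 0 0 0 50;-0.03 0.32 0 0 0 0 50;-0.03 0.32 0 0 0 0 50;-0.03 0.32 0 0 0 0 50;-0.03 0.32 0 0 0 0 50;-0.03 0.3 0 0 0 0 50;-0.01 0.1 0 0 0 0 50;0 0 0 0 0 0 50;0 0 0 0 0 0 50"

```text
time_s: 19.0
eef_pos: [447.4, 320.9, 171.4]
ee_rot: [-0.0, -0.042, 0.999, -0.0]
force: [-0.6, -0.3, -1.6]
grip_width: 0.648
grip_force: 43.0
```

Run:
```python
from st import *
s,p=wrist("w7",[(448,321,5)])
```

```text
t 19.0 pos [447.4 320.9 171.4] yawY deg from y 4.8 z [-0.    -0.001 -1.   ] w 0.648 F [-0.6 -0.3 -1.6] g 43.0
```

View pics/w7.png

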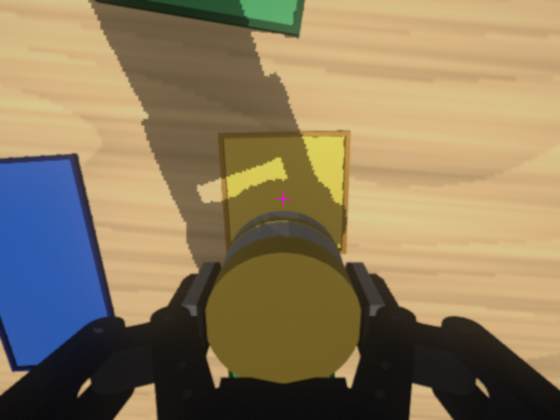

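Tray centre is at px (285,197), 2 px right of the marker, so I'll shift +y by 1.5 mm and lower.

>>> drive_tool --commands "0 0.015 -0.2 0 0 0 50;0 0 -0.3 0 0 0 50;0 0 -0.3 0 0 0 50;0 0 -0.25 0 0 0 50;0 0 -0.15 0 0 0 50;0 0 -0.06 0 0 0 50;0 0 0 0 0 0 50;0 0 0 0 0 0 50"

```text
time_s: 19.72
eef_pos: [448.2, 322.2, 46.2]
ee_rot: [0.001, -0.041, 0.999, 0.0]
force: [0.5, 0.2, -1.4]
grip_width: 0.648
grip_force: 43.0
```

>>> drive_tool --commands "0 0 -0.06 0 0 0 50;0 0 -0.03 0 0 0 50;0 0 -0.02 0 0 0 50;0 0 -0.015 0 0 0 50;0 0 0 0 0 0 50;0 0 0 0 0 0 50"

```text
time_s: 20.22
eef_pos: [447.6, 322.8, 33.2]
ee_rot: [0.0, -0.041, 0.999, 0.0]
force: [-1.6, -0.5, 2.9]
grip_width: 0.643
grip_force: 42.9
```

>>> drive_tool --commands "0 0 -0.005 0 0 0 50;0 0 0 0 0 0 70;0 0 0 0 0 0 85;0 0 0 0 0 0 100;0 0 0 0 0 0 100;0 0 0 0 0 0 100;0 0 0.1 0 0 0 100;0 0 0.2 0 0 0 100;0 0 0.4 0 0 0 100;0 0 0.4 0 0 0 100;0 0 0.4 0 0 0 100;0 0 0 0 0 0 100"

```text
time_s: 21.22
eef_pos: [450.0, 324.0, 190.9]
ee_rot: [0.006, -0.041, 0.999, 0.003]
force: [0.7, -0.3, 0.9]
grip_width: 0.996
grip_force: 0.0
```

>>> drive_tool --commands "0.03 -0.15 0 0 0 0 100;0.05 -0.3 0 0 0 0 100;0.06 -0.32 0 0 0 0 100;0.06 -0.32 0 0 0 0 100;0.06 -0.32 0 0 0 0 100;0.06 -0.32 0 0 0 0 100;0.06 -0.32 0 0 0 0 100;0.06 -0.32 0 0 0 0 100;0.06 -0.32 0 0 0 0 100;0.06 -0.32 0 0 0 0 100;0.06 -0.32 0 0 0 0 100;0.06 -0.32 0 0 0 0 100;0.06 -0.32 0 0 0 0 100;0.06 -0.32 0 0 0 0 100;0.03 -0.1 0 0 0 0 100;0 0 0 0 0 0 100;0 0 0 0 0 0 100"

```text
time_s: 22.63
eef_pos: [530.3, -116.0, 182.4]
ee_rot: [-0.0, -0.041, 0.999, 0.0]
force: [-0.8, -0.0, 0.0]
grip_width: 1.001
grip_force: 0.0
```

Run:
```python
from st import *
s=st(); p=capture("top"); q=capture("wrist"); sc=capture("scene")
for nm,P,S in (("top",p,None),("wrist",q,s)):
    hsv=cv2.cvtColor(P["pixels"],cv2.COLOR_BGR2HSV)
    m=((hsv[...,0]>=100)&(hsv[...,0]<=125)&(hsv[...,1]>130)&(hsv[...,2]>40)).astype(np.uint8)
    for k in cv2.findContours(m,cv2.RETR_EXTERNAL,cv2.CHAIN_APPROX_NONE)[0]:
        if cv2.contourArea(k)>500: print(nm,k[:,0].mean(0),[cv2.minAreaRect(np.array([onz(P,a,z,S)[:2] for a in k[:,0]],np.float32)) for z in (5,95)])
a=cv2.resize(sc["pixels"][170:290,310:470],(533,400)); b=cv2.resize(q["pixels"],(267,400)); cv2.imwrite("pics/c8.png",np.hstack([a,b]))
```

```text
t 22.63 pos [ 530.3 -116.   182.4] yawY deg from y 4.7 z [-0.  0. -1.] w 1.001 F [-0.8 -0.   0. ] g 0.0
top [256.52857143 207.53333333] [((539.9609985351562, 100.60932159423828), (208.7526092529297, 110.02962493896484), 8.34709644317627), ((533.542724609375, 92.17037963867188), (193.65411376953125, 102.07149505615234), 8.347081184387207)]
wrist [507.37419355 215.31129032] [((540.9953002929688, 98.05540466308594), (211.55642700195312, 115.13629150390625), 8.907238960266113), ((515.6650390625, 32.249900817871094), (148.63330078125, 80.89136505126953), 8.907177925109863)]
wrist [290.2350081  215.29821718] [((561.4252319335938, -110.66905212402344), (225.59429931640625, 88.14435577392578), 4.983169078826904), ((530.0184326171875, -114.39380645751953), (158.49594116210938, 61.92765808105469), 4.983170509338379)]
```

View pics/c8.png

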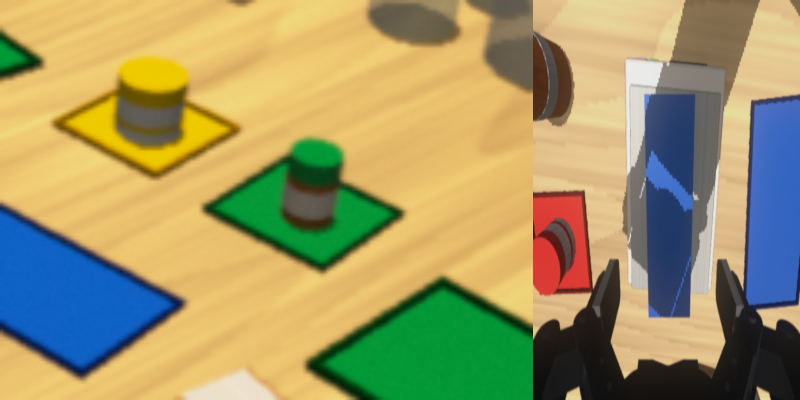

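Yellow tin (crop px 150,100) and jar (315,185) stand well. The tub is at (530,-114.4), 5.0°, and the fingers straddle it, so I'll grasp it.

>>> drive_tool --commands "0 0.015 -0.2 0 0 0 100;0 0 -0.25 0 0 0 100;0 0 -0.25 0 0 0 100;0 0 -0.2 0 0 0 100;0 0 -0.1 0 0 0 100;0 0 -0.03 0 0 0 100;0 0 0 0 0 0 100;0 0 0 0 0 0 100"

```text
time_s: 23.45
eef_pos: [531.1, -114.7, 80.4]
ee_rot: [0.001, -0.041, 0.999, -0.0]
force: [0.2, -0.4, -0.0]
grip_width: 1.003
grip_force: 0.0
```

>>> drive_tool --commands "0 0 -0.04 0 0 0 100;0 0 0 0 0 0 100;0 0 0 0 0 0 85;0 0 0 0 0 0 70;0 0 0 0 0 0 55;0 0 0 0 0 0 55;0 0 0 0 0 0 55;0 0 0 0 0 0 55" --force 70

```text
time_s: 24.12
eef_pos: [530.7, -114.7, 76.0]
ee_rot: [0.0, -0.041, 0.999, -0.0]
force: [-1.7, 1.8, 5.3]
grip_width: 0.717
grip_force: 78.5
```

>>> drive_tool --commands "0 0 0.1 0 0 0 55;0 0 0.15 0 0 0 55;0 0 0.2 0 0 0 55;0 0 0.15 0 0 0 55;0.01 0.15 0 0 0 0.02 55;0.01 0.25 0 0 0 0.02 55;0.02 0.3 0 0 0 0.02 55;0.02 0.3 0 0 0 0.02 55;0.02 0.3 0 0 0 0 55;0.02 0.3 0 0 0 0 55;0.01 0.3 0 0 0 0 55;0.01 0.2 0 0 0 0 55;0 0.1 0 0 0 0 55;0 0 0 0 0 0 55;0 0 0 0 0 0 55"

```text
time_s: 25.37
eef_pos: [542.3, 105.0, 135.2]
ee_rot: [-0.0, -0.073, 0.997, -0.0]
force: [-0.1, 0.0, -5.5]
grip_width: 0.714
grip_force: 77.7
```

Run:
```python
from st import *
s,p=wrist("w9",[(541,99,5)]+[(541+a*np.cos(.146)-b*np.sin(.146),99+a*np.sin(.146)+b*np.cos(.146),5) for a in(-106,106) for b in(-56,56)])
```

```text
t 25.37 pos [542.3 105.  135.2] yawY deg from y 8.4 z [-0.001 -0.    -1.   ] w 0.714 F [-0.1  0.  -5.5] g 77.7
```

View pics/w9.png

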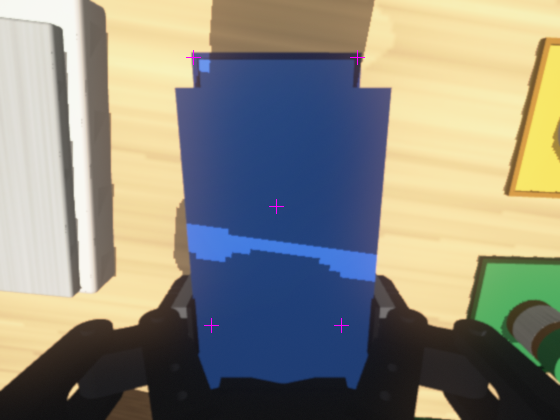

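The predicted tray corners match the visible end at px (193,55)-(358,55), and the tub is aligned. I'll shift 6 mm towards -y and lower.

>>> drive_tool --commands "-0.01 -0.06 -0.1 0 0 0 55;0 0 -0.2 0 0 0 55;0 0 -0.25 0 0 0 55;0 0 -0.2 0 0 0 55;0 0 -0.1 0 0 0 55;0 0 -0.04 0 0 0 55;0 0 0 0 0 0 55;0 0 0 0 0 0 55"

```text
time_s: 26.08
eef_pos: [542.1, 98.8, 47.1]
ee_rot: [0.001, -0.072, 0.997, -0.0]
force: [0.9, 0.6, -5.6]
grip_width: 0.713
grip_force: 77.6
```

>>> drive_tool --commands "-0.01 0 -0.07 0 0 0 55;0 0 -0.03 0 0 0 55;0 0 -0.02 0 0 0 55;0 0 -0.02 0 0 0 55;0 0 -0.01 0 0 0 55;0 0 0 0 0 0 55;0 0 0 0 0 0 55"

```text
time_s: 26.67
eef_pos: [540.6, 99.2, 32.0]
ee_rot: [0.0, -0.073, 0.997, -0.0]
force: [-4.7, -0.5, 5.6]
grip_width: 0.719
grip_force: 78.8
```

Contact. I'll release and rise.

>>> drive_tool --commands "0 0 0 0 0 0 75;0 0 0 0 0 0 85;0 0 0 0 0 0 100;0 0 0 0 0 0 100;0 0 0 0 0 0 100;0 0 0 0 0 0 100;0 0 0.1 0 0 0 100;0 0 0.2 0 0 0 100;0 0 0.4 0 0 0 100;0 0 0.4 0 0 0 100;0 0 0.4 0 0 0 100;0 0 0.4 0 0 0 100;-0.2 0 0.2 0 0 0 100;-0.3 0 0 0 0 0 100;-0.3 0 0 0 0 0 100;-0.3 0 0 0 0 0 100;-0.2 0 0 0 0 0 100;0 0 0 0 0 0 100;0 0 0 0 0 0 100"

```text
time_s: 28.25
eef_pos: [410.3, 99.3, 242.3]
ee_rot: [0.001, -0.073, 0.997, -0.0]
force: [-0.9, -0.4, -0.4]
grip_width: 1.003
grip_force: 0.0
```

Run:
```python
from chk import *
st();p=chk(); 
a=cv2.imread('pics/chk_scene.png')[160:400,100:480]; b=cv2.imread('pics/chk_top.png')[100:270,150:440]
cv2.imwrite('pics/c10.png',np.vstack([cv2.resize(a,(475,300)),cv2.resize(b,(475,279))]))
for n in("top","scene"):
    p=capture(n); hsv=cv2.cvtColor(p["pixels"],cv2.COLOR_BGR2HSV); h=hsv[...,0].astype(int)
```

```text
t 28.25 pos [410.3  99.3 242.3] yawY deg from y 8.3 z [ 0.002 -0.    -1.   ] w 1.003 F [-0.9 -0.4 -0.4] g 0.0
scene jar_mid [([617.0, 313.0], 0.79), ([616.0, -326.0], 0.67)]
scene tin_red_mid [([606.0, -324.0], 0.79)]
scene tin_yellow_mid [([448.0, 323.0], 0.6)]
scene tub_mid [([544.0, 95.0], 0.61)]
top jar_mid [([624.0, 325.0], 0.81)]
top tin_red_mid [([610.0, -318.0], 0.88)]
top tin_yellow_mid [([453.0, 325.0], 0.75)]
top tub_mid [([539.0, 97.0], 0.92)]
```

View pics/c10.png

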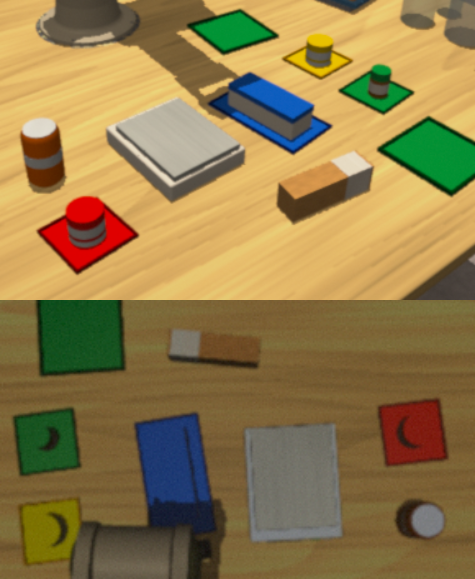

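The final view shows all four containers centred in their trays, the can and carton untouched and the gripper clear. The jar's base is within about 1 px of its tray's centre. I'll hand the job in.

```bash
python3 -c "
from rig import *
print(finish_job())"
```

```text
the job is handed in; nothing more can be done
None
```

The job is handed in: the jar, both tins and the tub were placed in order, each upright in the middle of its matching tray in the final pictures. The can and carton were not touched, and it took about 28 s of the 109 s allowed. The verdict was not reported back.

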